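Slide the spoon hanger into its rail on the patio ledge

ROBOT

A 6-joint arm with a two-finger parallel gripper is mounted at the origin on the work surface. World frame = base frame: x ahead of the robot, y to its left, z up, the work surface at z = 0. Lengths are in mm, angles in rad, forces in N, time in s.
With the tool pointing down it reaches from about 350 to 775 mm from the base axis. Payload 7.3 kg.
Tool frame: the origin (TCP) lies on the centre line of the jaws, within the pads' length; the fingertips stand 17 mm ahead of it and the grasp point (between the pads) lies 2 mm behind it; z points along the fingers, y is the line along which they close (so a half turn about z gives the same grasp; the last joint's range is limited). The gripper opens to 92 mm and grips with 3 to 60 N. Pads are 19 mm wide; open, the fingers measure 130 mm over their backs; the gripper's body (75 mm by 190 mm) begins 47 mm behind the grasp point.
Start: joints at [-1.432, 0.342, 1.524, -0, 1.275, -0.146], TCP at [147.529, -503.864, 243.741] pointing down, gripper open.
Joint ranges: [-2.53, 2.53], [-0.77, 2.02], [0.04, 2.7], [-1, 4.14], [0.28, 2.66], [-3.11, 3.11]. Speed limits (rad/s): [2.57, 2.57, 3.14, 3.14, 3.14, 3.14].

INTERFACE

Orientations are given as [roll, pitch, yaw] about the fixed x, y, z axes, in that order (R = Rz(yaw) Ry(pitch) Rx(roll)).
In Python, from plant import bot gives the robot as it stands. The module is installed in compiled form; this text tells all that it offers.
- The arm moves only by the shell command python3 -m pendant 'ROWS'. ROWS is JSON, a list of rows, each a list of 3 entries, a list of its own where there are three numbers: the shift along the world's x, y, z as a fraction of full scale, then the turn, a rotation vector about the world's x, y, z as a fraction of full scale, then the opening, from -1 (shut) to 1 (fully open), so that 0 is half open. In form: [[[tx, ty, tz], [rx, ry, rz], claw], ...]. A call has exactly 10 rows; each row shifts and turns the commanded pose from where the row before left it; what a row does not reach is not made up. Full scale, the value 1, is 30 mm for a shift and 0.12 rad for a turn. A row lasts 1/12 s, in which the tool goes at most 41.7 mm and 7.16 degrees, less where a joint would pass 70% of its speed; a pose out of reach is approached as far as the arm can. A call with a number of a shift or a turn outside -1 to 1 is refused whole. A call with a gripper value outside its range is refused whole. The fingers move at their own pace and stop on an object; the grip force is fixed at half the most. Time passes only in rows, so rows that do not move let the fingers close, or fill a call up. It gives the time, the measured TCP pose, the force, the opening and the grip force at its end, in the units of the state.
- bot.get_obs(): the state, without advancing time (a new reading comes with each control period).
- bot.capture(name): name is "scene" or "top" or "wrist"; returns the picture (400x640x3 uint8, blue, green, red); there is no depth.
- bot.camera_params(name): a dict with "fovy" (degrees; the focal length in pixels is half the picture's height over the tangent of half this angle, whatever the lens; pixels are square), "cx", "cy" (the principal point, pixels), "distortion" ([k1, k2, p1, p2, k3] as OpenCV has them; the pictures are not rectified), "camera_from_world" (4x4, takes a point from world to camera coordinates). Camera axes: x right, y down, z forward; pixel columns grow to the right and rows downward; lengths in mm; the calibration is good to about 2 mm. A picture is of the moment at which its call begins: read the wrist's pose just before it. camera_params takes no time and is no camera call; for the wrist camera it gives the pose at the moment of the call.
- bot.close_job(): hands the job in; it is judged then, once.
The state is a dict: "time": time; "joint_positions": joint angles; "dq": joint speeds; "tau": joint torques, N m; "tool_pos": TCP position; "tcp_rot": TCP orientation; "contact_force": force on the tool from outside, world axes, zero at the start; "moment": the same for the moment, N m; "grip_width": finger opening in mm; "finger_force": force on a finger pad.
Only numpy, scipy, OpenCV 4.12 (cv2) and the standard library are available. Lean on these libraries where they do the work, as an engineer would, in place of code of your own. Each camera call takes 0.05 s, during which the arm holds its last target. There are 200 camera calls.

TASK

Take the wooden spoon hanger with the flat rectangular foot and slide its foot into the wooden rail from the rail's open end, under the two lips, until it is fully home against the stop; then let go of it, standing upright. Leave the round-footed stand and the egg cup standing where they are.

Things in the scene. Friction and masses are not known exactly. Their poses are not given: they have to be found in the camera images.
- hanger_mid (a point): Centre of the loose wooden hanger (about 0.12 kg), 47.5 mm above its underside, z up. Foot 50 (x) by 64 (y) by 10 mm thick; square post 22 by 22 mm, up to 95 mm above the underside; two 8 mm dowels stick out along +x and -x near its top. Grip the post's free y faces about 60 mm above the underside, so the fingers clear the rail's lips. It goes in with its x along the rail's x, either way round.
- rail: Wooden rail fixed on the ledge, 170 (x) by 104 (y) by 38 mm high. Origin: centre of its underside, z up; x points from the open end (x -85 mm) to the stop (inner face x +73). Channel 82 mm wide, floor 8 mm above the ledge; two lips (30 to 38 mm above the ledge) leave a slot 40 mm wide along y = 0 for the post. Fully home the hanger's centre is at x +48 mm, 55.5 mm above the ledge.
- stand: Loose bystander: a wooden spoon stand like the hanger but with a round foot 92 mm across and a round post, 98 mm high; it does not fit the rail. Origin: centre of its underside.
- egg_cup: Loose bystander: white ceramic egg cup, 52 mm across, 65 mm high. Origin: centre of its underside. (A tea strainer and a spice shaker 90 mm high stand near too.)

How it is judged:
By the outcome, as a careful person would: the job done as asked, in the order asked, and still so for the second after the job is handed in, with the robot touching nothing.
It also fails if it takes over 42 s, if anything falls off the work surface, if the arm or the gripper's body presses on something with over 40 N, if the wrist force passes 120 N, or if a joint passes its speed limit or range.

## Working session

There is one attempt and no reset: what is moved stays moved. The work goes in short steps, Python scripts to look and compute and a shell command to move; the robot and the scene stay as the last step left them, time stands still between calls to the robot, and variables do not carry over. Pictures are saved under pics/ and viewed, at most 13 in all, crops included, and the job is handed in when it is done.

```bash
mkdir -p pics; python3 - <<'E'
from plant import bot
import cv2
for n in("scene","top"):
    p=bot.camera_params(n); print(n,p)
    cv2.imwrite(f"pics/{n}1.png",bot.capture(n))
o=bot.get_obs();print(o["tool_pos"],o["tcp_rot"],o["time"])
E
```

```text
scene {'fovy': 49.54111964645969, 'cx': 318.84602225302837, 'cy': 192.5914464095932, 'distortion': array([-0.07088885,  0.        ,  0.        ,  0.        ,  0.        ]), 'camera_from_world': array([[ 1.31496944e-01,  9.91257366e-01,  1.08345538e-02,
        -1.35120205e+02],
       [ 6.02626808e-01, -7.12548496e-02, -7.94835628e-01,
        -2.49512725e+02],
       [-7.87114657e-01,  1.11047649e-01, -6.06728058e-01,
         1.36634464e+03],
       [ 0.00000000e+00,  0.00000000e+00,  0.00000000e+00,
         1.00000000e+00]])}
top {'fovy': 43.09532584988618, 'cx': 320.6533578044508, 'cy': 198.33893554788912, 'distortion': array([-0.16395047,  0.        ,  0.        ,  0.        ,  0.        ]), 'camera_from_world': array([[-1.81382581e-02, -9.99820484e-01, -5.47752587e-03,
         8.98232051e+01],
       [-9.91580697e-01,  1.86907604e-02, -1.28134215e-01,
         5.39611656e+02],
       [ 1.28213592e-01,  3.10727746e-03, -9.91741710e-01,
         1.01606880e+03],
       [ 0.00000000e+00,  0.00000000e+00,  0.00000000e+00,
         1.00000000e+00]])}
[ 147.4702098  -503.5007155   243.10153896] [-3.14021788e+00 -1.94379355e-04  2.84783411e-01] 0.1
```

View pics/scene1.png

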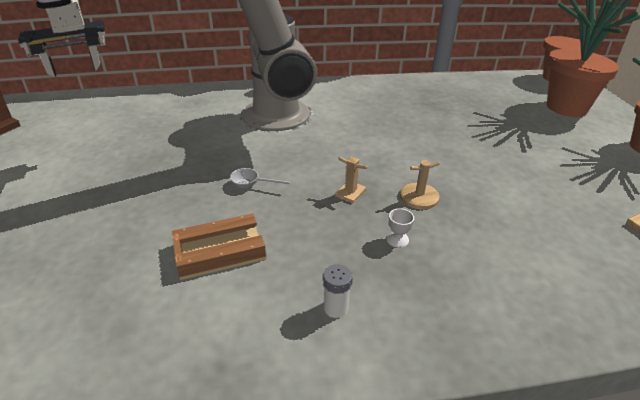

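View pics/top1.png

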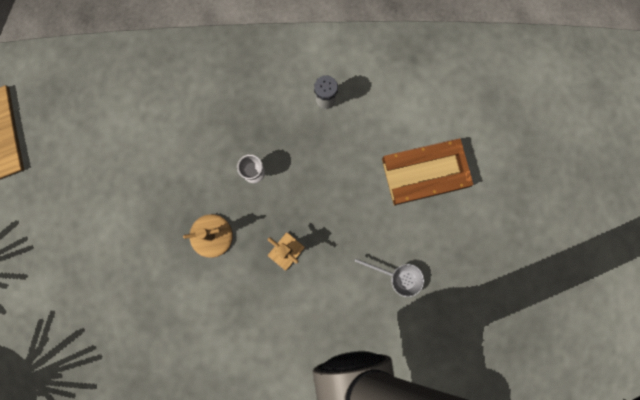

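The pictures show the hanger at about (286,250) in the top view. The rail is centred near (427,172), with its open end at the left and its stop at the right. The stand is at (210,236) and the cup at (251,168). Next I'll enlarge the hanger and the rail.

```bash
python3 - <<'E'
import cv2,numpy as np
t=cv2.imread("pics/top1.png");s=cv2.imread("pics/scene1.png")
a=cv2.resize(t[225:275,260:320],None,fx=6.5,fy=6.5,interpolation=2)   # 390x325
b=cv2.resize(t[130:210,375:480],None,fx=6.5,fy=6.5,interpolation=2)
cv2.imwrite("pics/c1.png",cv2.resize(t[225:275,260:320],None,fx=12,fy=12,interpolation=2))
cv2.imwrite("pics/c2.png",cv2.resize(t[130:210,375:481],None,fx=7,fy=7,interpolation=2))
E
```

```text
(no output)
```

View pics/c1.png

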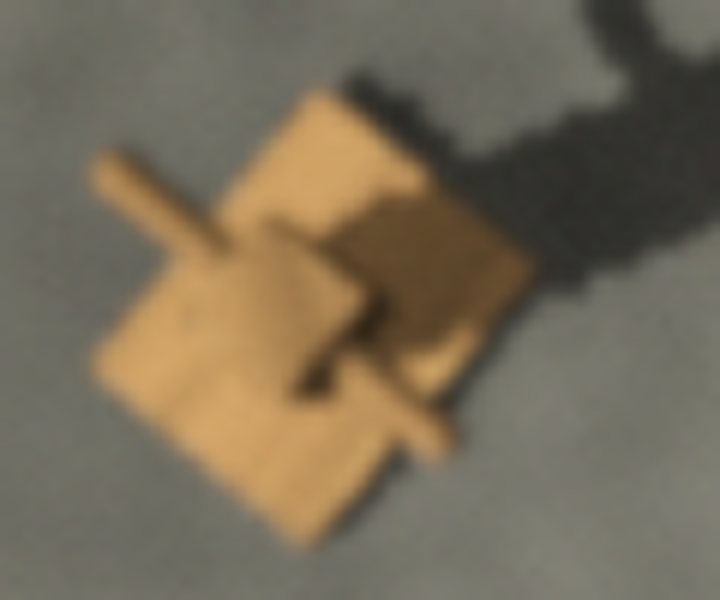

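View pics/c2.png

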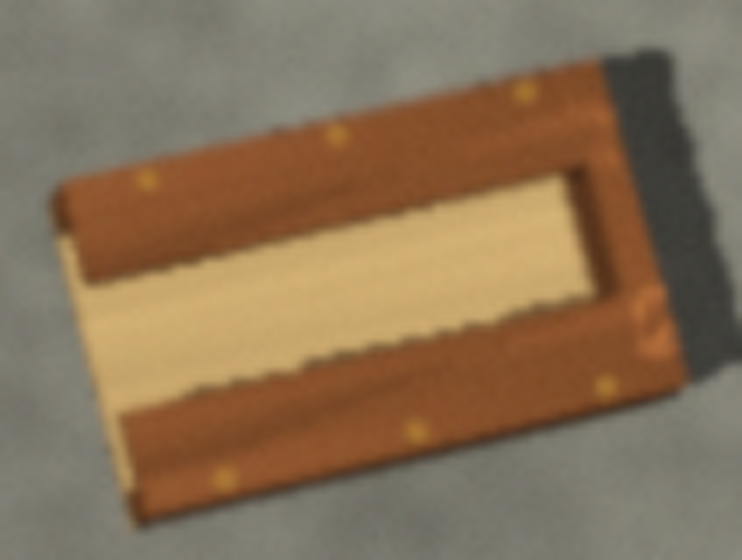

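The first crop gives the hanger foot corners at (320,92), (538,268), (310,545) and (92,362), with the dowels along the short side. The second gives the rail's top corners at (62,185), (605,62), (685,387) and (140,518). I'll fit both poses to these points.

```bash
cat > h.py <<'E'
import numpy as np,cv2
from scipy.optimize import least_squares
from plant import bot
def proj(n,P,p=None):
    p=p or bot.camera_params(n); f=200/np.tan(np.radians(p["fovy"])/2)
    T=p["camera_from_world"]; K=np.array([[f,0,p["cx"]],[0,f,p["cy"]],[0,0,1]])
    return cv2.projectPoints(np.asarray(P,float),cv2.Rodrigues(T[:3,:3])[0],T[:3,3],K,p["distortion"])[0][:,0]
def fit(n,M,px,x0,freez=True):
    def pts(v):
        c,s=np.cos(v[2]),np.sin(v[2]);R=np.array([[c,-s,0],[s,c,0],[0,0,1]])
        return M@R.T+[v[0],v[1],v[3] if freez else 0]
    r=least_squares(lambda v:(proj(n,pts(v))-px).ravel(),[*x0,0],x_scale=[100,100,1,10])
    return r.x,np.round(r.fun,2)
E
python3 - <<'E'
from h import *
def c(o,s,L):return np.array(L,float)/s-.5+.5/s+o
hp=c([260,225],12,[(320,92),(538,268),(310,545),(92,362)])
rp=c([375,130],7,[(62,185),(605,62),(685,387),(140,518)])
# image: up=+x, left=+y, yaw dir. hanger x axis image right-down
H=np.array([[-25,32,10],[25,32,10],[25,-32,10],[-25,-32,10]]);
R=np.array([[-85,52,38],[85,52,38],[85,-52,38],[-85,-52,38]])
for z in(0,1):
  print(fit("top",H,hp,[450,100,-2.2],z)); print(fit("top",R,rp,[550,-60,-1.4],z))
E
```

```text
(array([434.33308949, 155.24646355,  -2.27751586,   0.        ]), array([ 0.19, -0.57,  0.26, -0.13, -0.2 ,  0.34, -0.25,  0.35]))
(array([ 595.50405352, -147.03417276,   -1.36487978,    0.        ]), array([-0.16, -0.54, -0.89,  0.04,  0.38,  0.65,  0.64, -0.13]))
(array([434.88631722, 156.81928752,  -2.27750252, -21.36447073]), array([ 0.18, -0.19, -0.11, -0.05, -0.19, -0.04,  0.12,  0.27]))
(array([ 595.21223153, -146.68921586,   -1.36485726,    1.62985677]), array([-0.23, -0.57, -0.84, -0.01,  0.45,  0.67,  0.59, -0.08]))
```

```bash
python3 -m pendant '[[[1,0.9,0],[0,0,0.48],1],[[1,0.9,0],[0,0,0.48],1],[[1,0.9,0],[0,0,0.48],1],[[1,0.9,0],[0,0,0.48],1],[[1,0.9,0],[0,0,0.48],1],[[1,0.9,0],[0,0,0.48],1],[[1,0.9,0],[0,0,0.48],1],[[1,0.9,0],[0,0,0.48],1],[[1,0.9,0],[0,0,0.48],1],[[1,0.9,0],[0,0,0.48],1]]'
python3 -m pendant '[[[0,1,0],[0,0,0],1],[[0,1,0],[0,0,0],1],[[0,1,0],[0,0,0],1],[[0,1,0],[0,0,0],1],[[0,1,0],[0,0,0],1],[[0,1,0],[0,0,0],1],[[0,1,0],[0,0,0],1],[[0,1,0],[0,0,0],1],[[0,1,0],[0,0,0],1],[[0,1,0],[0,0,0],1]]'
python3 -m pendant '[[[-0.1,0.6,-0.4],[0,0,0],1],[[-0.1,0.6,-0.4],[0,0,0],1],[[-0.1,0.6,-0.4],[0,0,0],1],[[-0.1,0.6,-0.4],[0,0,0],1],[[-0.05,0.57,-0.4],[0,0,0],1],[[0,0,0],[0,0,0],1],[[0,0,0],[0,0,0],1],[[0,0,0],[0,0,0],1],[[0,0,0],[0,0,0],1],[[0,0,0],[0,0,0],1]]'
python3 - <<'E'
from h import *
o=bot.get_obs();print(o["tool_pos"],o["tcp_rot"])
p=bot.camera_params("wrist");im=bot.capture("wrist");cv2.imwrite("pics/w1.png",im)
np.save("w1.npy",p,allow_pickle=True)
c,s=np.cos(.864),np.sin(.864);Rm=np.array([[c,-s,0],[s,c,0],[0,0,1]])
H=np.array([[-25,32,10],[25,32,10],[25,-32,10],[-25,-32,10],[-11,11,95],[11,11,95],[11,-11,95],[-11,-11,95]])@Rm.T+[434.3,155.2,0]
print(proj("wrist",H,p).round(1))
E
```

```text
time: 0.93
tool_pos: [448.6, -232.1, 243.6]
tcp_rot: [-3.141, 0.0, 0.864]
contact_force: [0.1, -1.3, 0.5]
grip_width: 91.8
finger_force: 0.0
time: 1.77
tool_pos: [447.1, 67.6, 243.5]
tcp_rot: [-3.141, 0.0, 0.861]
contact_force: [0.1, -0.7, -0.8]
grip_width: 92.2
finger_force: 0.0
time: 2.6
tool_pos: [434.5, 154.5, 184.4]
tcp_rot: [3.141, -0.001, 0.86]
contact_force: [-0.0, 0.5, 0.2]
grip_width: 91.9
finger_force: 0.0
[434.52982437 154.52877809 184.35545152] [ 3.14063019e+00 -8.23842837e-04  8.59636900e-01]
[[288.9 210.5]
 [287.5 167.6]
 [345.1 167.3]
 [344.1 210.3]
 [303.5 224.5]
 [303.  199.8]
 [329.3 199.6]
 [329.1 224.4]]
```

View pics/w1.png

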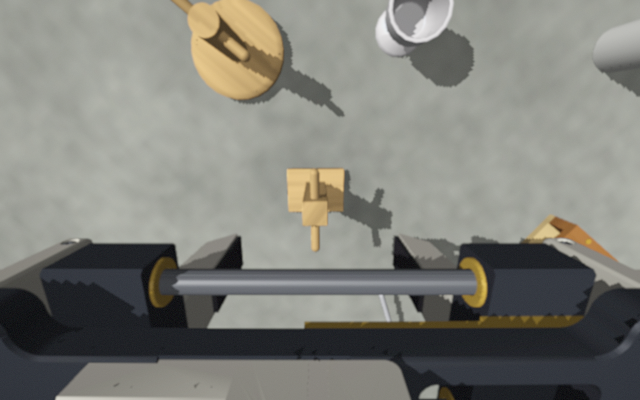

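The wrist view agrees with the predicted hanger pose to about 1 px: foot corners at (287,168) and (344,168), post top at about (316,212). I'll descend and grip.

```bash
python3 -m pendant '[[[0,0,-0.7],[0,0,0],1],[[0,0,-0.7],[0,0,0],1],[[0,0,-0.7],[0,0,0],1],[[0,0,-0.7],[0,0,0],1],[[0,0,-0.7],[0,0,0],1],[[0,0,-0.7],[0,0,0],1],[[0,0,0],[0,0,0],1],[[0,0,0],[0,0,0],-1],[[0,0,0],[0,0,0],-1],[[0,0,0],[0,0,0],-1]]'
python3 -m pendant '[[[0,0,0],[0,0,0],-1],[[0,0,0],[0,0,0],-1],[[0,0,0],[0,0,0],-1],[[0,0,0],[0,0,0],-1],[[0,0,0],[0,0,0],-1],[[0,0,0],[0,0,0],-1],[[0,0,0.3],[0,0,0],-1],[[0,0,0.3],[0,0,0],-1],[[0,0,0.3],[0,0,0],-1],[[0,0,0.3],[0,0,0],-1]]'
```

```text
time: 3.48
tool_pos: [435.1, 155.3, 59.1]
tcp_rot: [3.14, -0.002, 0.861]
contact_force: [0.2, 0.0, 0.7]
grip_width: 76.3
finger_force: 0.0
time: 4.32
tool_pos: [434.1, 155.3, 94.9]
tcp_rot: [3.141, -0.0, 0.861]
contact_force: [0.0, -0.6, -0.9]
grip_width: 21.9
finger_force: 30.0
```

```bash
python3 -m pendant '[[[0.443,-0.55,0],[0,0,0.763],-1],[[0.443,-0.55,0],[0,0,0.763],-1],[[0.443,-0.55,0],[0,0,0.763],-1],[[0.443,-0.55,0],[0,0,0.763],-1],[[0.443,-0.55,0],[0,0,0.763],-1],[[0.443,-0.55,0],[0,0,0.763],-1],[[0.443,-0.55,0],[0,0,0.763],-1],[[0.443,-0.55,0],[0,0,0.763],-1],[[0.443,-0.55,0],[0,0,0.763],-1],[[0.443,-0.55,0],[0,0,0.763],-1]]'
python3 -m pendant '[[[0,0,0],[0,0,0],-1],[[0,0,0],[0,0,0],-1],[[0,0,-0.2],[0,0,0],-1],[[0,0,-0.2],[0,0,0],-1],[[0,0,-0.2],[0,0,0],-1],[[0,0,-0.2],[0,0,0],-1],[[0,0,0],[0,0,0],-1],[[0,0,0],[0,0,0],-1],[[0,0,0],[0,0,0],-1],[[0,0,0],[0,0,0],-1]]'
python3 - <<'E'
from h import *
o=bot.get_obs();print(o["tool_pos"],o["tcp_rot"])
im=bot.capture("top");cv2.imwrite("pics/t2.png",cv2.resize(im[120:220,310:480],None,fx=4.5,fy=4.5,interpolation=2))
cv2.imwrite("pics/w2.png",bot.capture("wrist"))
E
```

```text
time: 5.15
tool_pos: [567.6, -10.7, 94.6]
tcp_rot: [3.141, 0.0, 1.781]
contact_force: [-0.1, 0.3, -1.6]
grip_width: 21.5
finger_force: 30.0
time: 5.98
tool_pos: [566.3, -9.4, 71.8]
tcp_rot: [-3.142, 0.001, 1.777]
contact_force: [-8.3, -0.4, 19.7]
grip_width: 21.9
finger_force: 30.0
[566.27289915  -9.44843258  71.84144531] [-3.14155167e+00  8.62872182e-04  1.77723318e+00]
```

View pics/w2.png

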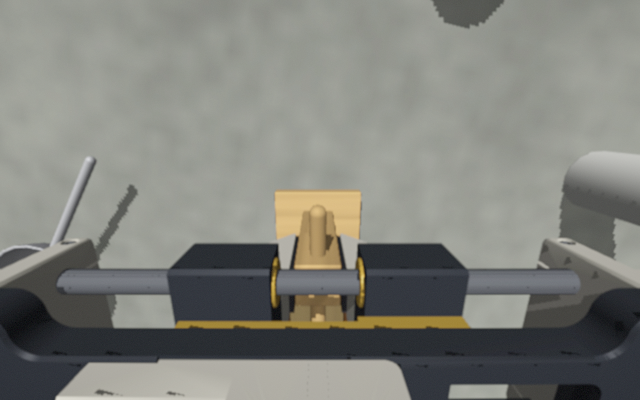

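The wrist view looks away from the rail, with the foot at (275–360,192). The 20 N reading shows something is touching, so I'll check the other views.

```bash
python3 - <<'E'
from h import *
o=bot.get_obs();print(o["contact_force"],o["moment"])
im=bot.capture("scene")
a=cv2.resize(im[130:290,140:320],None,fx=3.6,fy=3.6,interpolation=2)
t=cv2.imread("pics/t2.png");print(t.shape)
cv2.imwrite("pics/s2.png",a)
E
```

```text
[-8.85772764 -1.38608286 19.54577379] [-0.23873964  1.29032476 -0.02665565]
(450, 765, 3)
```

View pics/s2.png

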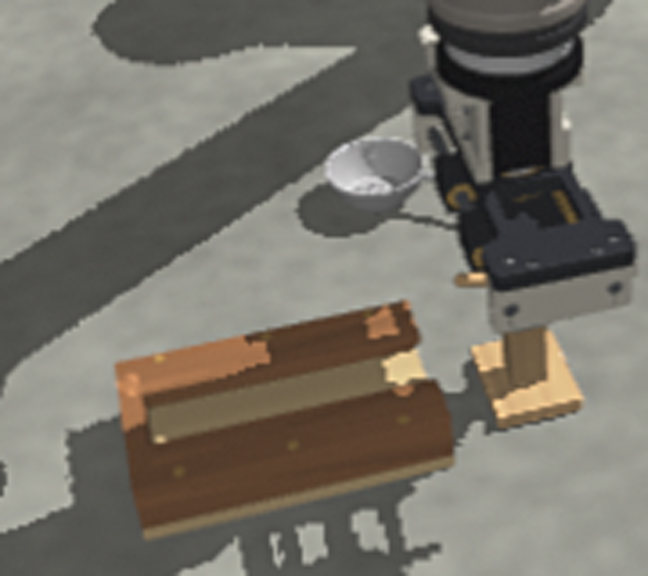

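View pics/t2.png

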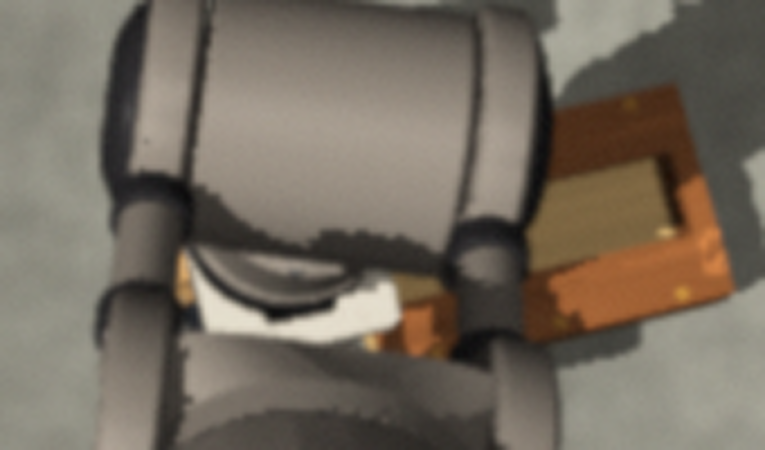

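```bash
python3 - <<'E'
from h import *
o=bot.get_obs();t=o["tool_pos"];y=1.777
c,s=np.cos(y),np.sin(y);Rm=np.array([[c,-s,0],[s,c,0],[0,0,1]])
for zu in (0,7,14):
  H=np.array([[-25,32,10],[25,32,10],[25,-32,10],[-25,-32,10],[25,-32,0],[45,0,83]])@Rm.T+[t[0],t[1],zu]
  print(zu,"wrist",proj("wrist",H)[[1,2]].round(0).tolist(),"scene crop",((proj("scene",H)-[140,130])*3.6).round(0).tolist())
R=np.array([[-85,52,38],[85,52,38],[85,-52,38],[-85,-52,38],[85,52,0],[-85,52,0]])
y=-1.365;c,s=np.cos(y),np.sin(y);Rm=np.array([[c,-s,0],[s,c,0],[0,0,1]])
print(((proj("scene",R@Rm.T+[595.4,-147,0])-[140,130])*3.6).round(0).tolist())
E
```

```text
0 wrist [[274.0, 192.0], [362.0, 192.0]] scene crop [[470.0, 344.0], [550.0, 326.0], [582.0, 396.0], [498.0, 415.0], [582.0, 408.0], [597.0, 257.0]]
7 wrist [[273.0, 194.0], [363.0, 194.0]] scene crop [[469.0, 335.0], [549.0, 318.0], [582.0, 387.0], [497.0, 406.0], [582.0, 400.0], [597.0, 247.0]]
14 wrist [[272.0, 196.0], [365.0, 196.0]] scene crop [[468.0, 326.0], [549.0, 309.0], [581.0, 378.0], [496.0, 397.0], [582.0, 391.0], [596.0, 237.0]]
[[450.0, 416.0], [130.0, 489.0], [114.0, 360.0], [408.0, 299.0], [144.0, 538.0], [455.0, 465.0]]
```

The foot corners in the scene crop, (472,350) and (583,403), match an underside at z = 0. So the hanger slipped about 14 mm in the grip during the lift, probably because the fingers had not finished closing. It is standing on the surface, so I'll regrip lower and wait longer before lifting.

```bash
python3 -m pendant '[[[0,0,0],[0,0,0],0],[[0,0,0],[0,0,0],0],[[0,0,0],[0,0,0],0],[[0,0,0],[0,0,0],0],[[0,0,0],[0,0,0],0],[[0,0,-0.2],[0,0,0],0],[[0,0,-0.2],[0,0,0],0],[[0,0,0],[0,0,0],0],[[0,0,0],[0,0,0],-1],[[0,0,0],[0,0,0],-1]]'
python3 -m pendant '[[[0,0,0],[0,0,0],-1],[[0,0,0],[0,0,0],-1],[[0,0,0],[0,0,0],-1],[[0,0,0],[0,0,0],-1],[[0,0,0],[0,0,0],-1],[[0,0,0],[0,0,0],-1],[[0,0,0],[0,0,0],-1],[[0,0,0],[0,0,0],-1],[[0,0,0],[0,0,0],-1],[[0,0,0],[0,0,0],-1]]'
python3 -m pendant '[[[0,0,0],[0,0,0],-1],[[0,0,0],[0,0,0],-1],[[0,0,0.12],[0,0,0],-1],[[0,0,0.12],[0,0,0],-1],[[0,0,0.12],[0,0,0],-1],[[0,0,0.12],[0,0,0],-1],[[0,0,0],[0,0,0],-1],[[0,0,0],[0,0,0],-1],[[0,0,0],[0,0,0],-1],[[0,0,0],[0,0,0],-1]]'
python3 - <<'E'
from h import *
im=bot.capture("scene")
cv2.imwrite("pics/s3.png",cv2.resize(im[130:290,140:320],None,fx=3.6,fy=3.6,interpolation=2))
o=bot.get_obs();t=o["tool_pos"];y=1.777
c,s=np.cos(y),np.sin(y);Rm=np.array([[c,-s,0],[s,c,0],[0,0,1]])
for zu in (0,7,14):
  H=np.array([[-25,32,10],[25,32,10],[25,-32,10],[-25,-32,10]])@Rm.T+[t[0],t[1],zu]
  print(zu,((proj("scene",H)-[140,130])*3.6).round(0).tolist())
E
```

```text
time: 6.97
tool_pos: [566.9, -9.8, 57.5]
tcp_rot: [-3.141, -0.0, 1.776]
contact_force: [-0.1, -0.0, 0.2]
grip_width: 36.7
finger_force: 0.0
time: 7.8
tool_pos: [567.0, -9.8, 57.9]
tcp_rot: [3.141, 0.0, 1.776]
contact_force: [0.4, -0.2, 2.0]
grip_width: 21.8
finger_force: 30.0
time: 8.63
tool_pos: [566.8, -9.7, 72.0]
tcp_rot: [-3.141, -0.0, 1.776]
contact_force: [-0.4, 0.7, -1.5]
grip_width: 21.8
finger_force: 30.0
0 [[469.0, 345.0], [549.0, 327.0], [581.0, 396.0], [497.0, 416.0]]
7 [[468.0, 336.0], [549.0, 318.0], [581.0, 388.0], [497.0, 407.0]]
14 [[468.0, 327.0], [549.0, 309.0], [581.0, 379.0], [496.0, 398.0]]
```

View pics/s3.png

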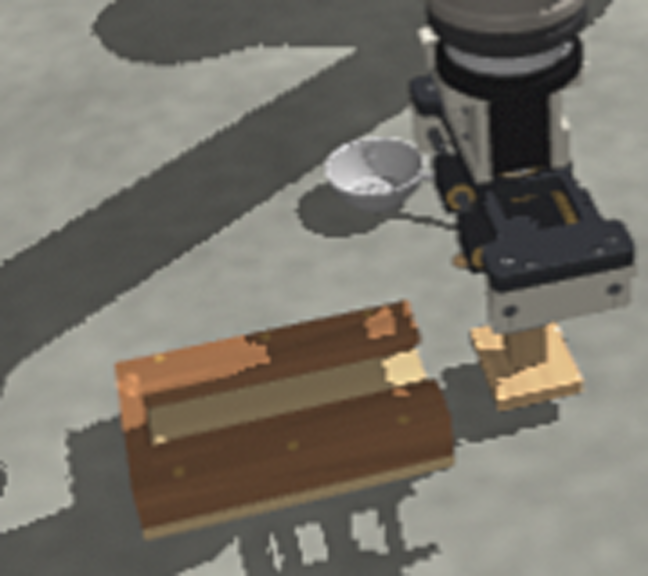

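The hanger is now lifted about 13 mm, held and level, with foot corners at (471,332), (582,385) and (500,402). It is on the rail axis, so I'll insert it.

```bash
python3 -m pendant '[[[0.0545,-0.261,0],[0,0,0],-1],[[0.0545,-0.261,0],[0,0,0],-1],[[0.0545,-0.261,0],[0,0,0],-1],[[0.0545,-0.261,0],[0,0,0],-1],[[0.0545,-0.261,0],[0,0,0],-1],[[0.0545,-0.261,0],[0,0,0],-1],[[0.0545,-0.261,0],[0,0,0],-1],[[0.0545,-0.261,0],[0,0,0],-1],[[0.0545,-0.261,0],[0,0,0],-1],[[0,0,0],[0,0,0],-1]]'
```

```text
time: 9.52
tool_pos: [582.1, -82.0, 72.2]
tcp_rot: [3.141, 0.001, 1.775]
contact_force: [0.4, 0.3, -1.2]
grip_width: 21.6
finger_force: 30.0
```

```bash
python3 -m pendant '[[[0.0545,-0.261,0],[0,0,0],-1],[[0.0545,-0.261,0],[0,0,0],-1],[[0.0545,-0.261,0],[0,0,0],-1],[[0.0545,-0.261,0],[0,0,0],-1],[[0.0545,-0.261,0],[0,0,0],-1],[[0.0545,-0.261,0],[0,0,0],-1],[[0.0545,-0.261,0],[0,0,0],-1],[[0.0545,-0.261,0],[0,0,0],-1],[[0.0545,-0.261,0],[0,0,0],-1],[[0,0,0],[0,0,0],-1]]'
python3 -m pendant '[[[0.0273,-0.1305,0],[0,0,0],-1],[[0.0273,-0.1305,0],[0,0,0],-1],[[0.0273,-0.1305,0],[0,0,0],-1],[[0.0273,-0.1305,0],[0,0,0],-1],[[0.0273,-0.1305,0],[0,0,0],-1],[[0.0273,-0.1305,0],[0,0,0],-1],[[0.0273,-0.1305,0],[0,0,0],-1],[[0.0273,-0.1305,0],[0,0,0],-1],[[0.0273,-0.1305,0],[0,0,0],-1],[[0,0,0],[0,0,0],-1]]'
```

```text
time: 10.35
tool_pos: [596.8, -152.5, 72.2]
tcp_rot: [3.141, 0.001, 1.775]
contact_force: [0.1, 0.7, -1.5]
grip_width: 22.0
finger_force: 30.0
time: 11.18
tool_pos: [603.9, -186.9, 72.2]
tcp_rot: [3.141, 0.0, 1.776]
contact_force: [0.5, -0.1, -1.3]
grip_width: 22.0
finger_force: 30.0
```

```bash
python3 -m pendant '[[[0,0,-0.045],[0,0,0],-1],[[0,0,-0.045],[0,0,0],-1],[[0,0,-0.045],[0,0,0],-1],[[0,0,-0.03],[0,0,0],-1],[[0.0068,-0.0326,0],[0,0,0],-1],[[0.0068,-0.0326,0],[0,0,0],-1],[[0.0068,-0.0326,0],[0,0,0],-1],[[0.0068,-0.0326,0],[0,0,0],-1],[[0.0068,-0.0326,0],[0,0,0],-1],[[0,0,0],[0,0,0],-1]]'
```

```text
time: 12.02
tool_pos: [604.8, -191.1, 67.2]
tcp_rot: [3.141, 0.0, 1.776]
contact_force: [0.5, 0.6, -1.8]
grip_width: 22.2
finger_force: 30.0
```

```bash
python3 -m pendant '[[[0.0068,-0.0326,0],[0,0,0],-1],[[0.0068,-0.0326,0],[0,0,0],-1],[[0.0068,-0.0326,0],[0,0,0],-1],[[0.0068,-0.0326,0],[0,0,0],-1],[[0,0,0],[0,0,0],-1],[[0,0,0],[0,0,0],-1],[[0,0,0],[0,0,0],-1],[[0,0,0],[0,0,0],-1],[[0,0,0],[0,0,0],-1],[[0,0,0],[0,0,0],-1]]'
```

```text
time: 12.85
tool_pos: [605.5, -194.6, 67.2]
tcp_rot: [-3.142, -0.0, 1.777]
contact_force: [-0.5, 1.5, -0.1]
grip_width: 21.6
finger_force: 30.0
```

```bash
python3 -m pendant '[[[0.0068,-0.0326,0],[0,0,0],-1],[[0.0068,-0.0326,0],[0,0,0],-1],[[0,0,0],[0,0,0],-1],[[0,0,0],[0,0,0],-1],[[0,0,0],[0,0,0],-1],[[0,0,0],[0,0,0],-1],[[0,0,0],[0,0,0],-1],[[0,0,0],[0,0,0],-1],[[0,0,0],[0,0,0],-1],[[0,0,0],[0,0,0],-1]]'
```

```text
time: 13.68
tool_pos: [605.5, -194.9, 67.2]
tcp_rot: [-3.141, -0.003, 1.777]
contact_force: [-2.3, 7.5, 1.7]
grip_width: 21.4
finger_force: 30.0
```

Contact with the stop: 7.5 N of resistance at rail x ≈ 49. I'll lower onto the floor and open.

```bash
python3 -m pendant '[[[0,0,-0.03],[0,0,0],-1],[[0,0,-0.03],[0,0,0],-1],[[0,0,0],[0,0,0],-1],[[0,0,0],[0,0,0],-1],[[0,0,0],[0,0,0],-1],[[0,0,0],[0,0,0],-1],[[0,0,0],[0,0,0],-1],[[0,0,0],[0,0,0],-1],[[0,0,0],[0,0,0],-1],[[0,0,0],[0,0,0],-1]]'
python3 -m pendant '[[[0,0,0],[0,0,0],0.2],[[0,0,0],[0,0,0],0.2],[[0,0,0],[0,0,0],0.2],[[0,0,0],[0,0,0],0.2],[[0,0,0],[0,0,0],0.2],[[0,0,0],[0,0,0],0.2],[[0,0,0],[0,0,0],0.2],[[0,0,0.1],[0,0,0],0.2],[[0,0,0.2],[0,0,0],0.2],[[0,0,0.2],[0,0,0],0.2]]'
python3 -m pendant '[[[0,0,0.5],[0,0,0],0.2],[[0,0,0.5],[0,0,0],0.2],[[0,0,0.5],[0,0,0],0.2],[[0,0,0.5],[0,0,0],0.2],[[0,0,0.6],[0,0,0],0.2],[[0,0.9,0.6],[0,0,0],0.2],[[0,0.9,0.6],[0,0,0],0.2],[[0,0.9,0.6],[0,0,0],0.2],[[0,0.9,0.6],[0,0,0],0.2],[[0,0.9,0],[0,0,0],0.2]]'
python3 -m pendant '[[[0,1,0],[0,0,0],0.2],[[0,1,0],[0,0,0],0.2],[[0,1,0],[0,0,0],0.2],[[0,1,0],[0,0,0],0.2],[[0,1,0],[0,0,0],0.2],[[0,1,0],[0,0,0],0.2],[[0,1,0],[0,0,0],0.2],[[0,1,0],[0,0,0],0.2],[[0,0,0],[0,0,0],0.2],[[0,0,0],[0,0,0],0.2]]'
python3 - <<'E'
from h import *
a=bot.capture("top")[120:220,360:490];b=bot.capture("scene")[180:290,150:290]
r=lambda i:cv2.resize(i,(400*i.shape[1]//i.shape[1],int(400*i.shape[0]/i.shape[1])),interpolation=2)
a,b=r(a),r(b);h=min(len(a),len(b));cv2.imwrite("pics/f.png",np.hstack([a[:h],b[:h]]))
y=-1.365;c,s=np.cos(y),np.sin(y);Rm=np.array([[c,-s,0],[s,c,0],[0,0,1]])
H=np.array([[48,0,103],[48-11,11,103],[59,11,103],[59,-11,103],[37,-11,103],[73,0,18]])@Rm.T+[595.4,-147,0]
print(((proj("top",H)-[360,120])*400/130).round().tolist(),((proj("scene",H)-[150,180])*400/140+[400,0]).round().tolist())
E
```

```text
time: 14.52
tool_pos: [605.5, -194.9, 66.0]
tcp_rot: [-3.141, -0.003, 1.777]
contact_force: [-4.0, 8.7, 6.3]
grip_width: 21.9
finger_force: 30.0
time: 15.35
tool_pos: [606.0, -196.7, 80.9]
tcp_rot: [-3.142, -0.0, 1.776]
contact_force: [0.2, -0.4, 0.6]
grip_width: 54.8
finger_force: 0.0
time: 16.18
tool_pos: [607.4, -60.8, 235.5]
tcp_rot: [3.134, 0.003, 1.776]
contact_force: [0.2, -0.7, 0.1]
grip_width: 55.2
finger_force: 0.0
time: 17.02
tool_pos: [605.7, 179.8, 231.0]
tcp_rot: [3.141, 0.0, 1.779]
contact_force: [-0.7, -0.2, 1.4]
grip_width: 55.1
finger_force: 0.0
[[301.0, 121.0], [281.0, 108.0], [313.0, 101.0], [322.0, 134.0], [290.0, 141.0], [304.0, 138.0]] [[506.0, 108.0], [525.0, 115.0], [490.0, 122.0], [487.0, 101.0], [521.0, 94.0], [491.0, 208.0]]
```

View pics/f.png

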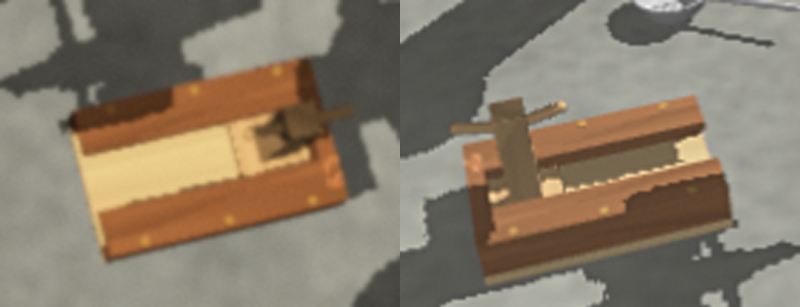

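```bash
python3 - <<'E'
from h import *
y=-1.365;c,s=np.cos(y),np.sin(y);Rm=np.array([[c,-s,0],[s,c,0],[0,0,1]])
for x in(18,23,28):
  H=np.array([[x,12,18],[x,-12,18],[x,-20,18]])@Rm.T+[595.4,-147,0]
  print(x,((proj("top",H)-[360,120])*400/130).round().tolist(),((proj("scene",H)-[150,180])*400/140+[400,0]).round().tolist())
E
```

```text
18 [[225.0, 139.0], [233.0, 172.0], [236.0, 183.0]] [[573.0, 202.0], [568.0, 180.0], [566.0, 172.0]]
23 [[231.0, 137.0], [240.0, 170.0], [243.0, 181.0]] [[566.0, 204.0], [561.0, 181.0], [559.0, 174.0]]
28 [[238.0, 135.0], [247.0, 169.0], [250.0, 180.0]] [[558.0, 206.0], [554.0, 183.0], [552.0, 175.0]]
```

```bash
python3 - <<'E'
import cv2
cv2.imwrite("pics/f2.png",cv2.resize(cv2.imread("pics/f.png")[80:220,180:380],None,fx=4,fy=4,interpolation=2))
E
```

```text
(no output)
```

View pics/f2.png

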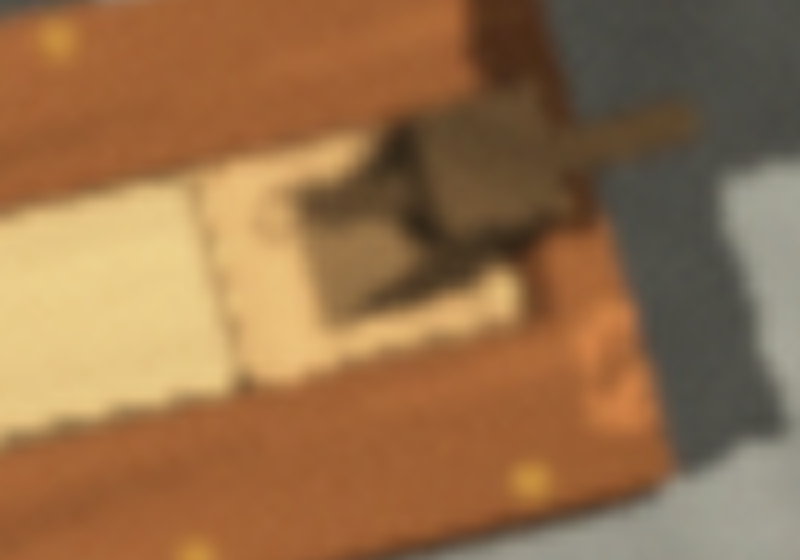

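The foot's trailing edge, from (230,129) to (240,176), matches the predicted line for fully home (rail x = 23). The hanger stands upright and the gripper is clear, so I'll hand in.

```bash
python3 -c "
from plant import bot
print(bot.close_job())"
```

```text
the job is handed in; nothing more can be done
None
```

The hanger's foot is fully home against the rail's stop; it was released standing upright, the round-footed stand and egg cup were left alone, and the job was handed in at about 17 s.

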